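# Plug the bench suction port and lock its cam arms

## Task

Close off the bench's dust-suction port: set the orange grooved plug, knob up, fully down into the mouth of the black coupler, then swing the coupler's two steel cam arms down together until both are fully home, and let go. Do not bring one arm home while the other is still raised, and leave the tape, glue jar and paper tube where they stand.

Things in the scene. Friction and masses are not known exactly. Their poses are not given: they have to be found in the camera images.
- plug_mid (a point): Centre of the loose upright orange plug, 26 mm above its underside; z along its axis; 52 mm tall, about 60 to 130 g. Bottom up: nose d 30 mm, chamfered to d 23 over the lowest 6; groove d 18 from 9.5 to 25.5; shoulder d 30 to 30; flange d 42 from 30 to 34; round grip knob d 24 from 34 to 52. Seated, the flange rests on the coupler's rim and this point lies 4 mm below the mouth point.
- coupler_mouth (a point): Centre of the mouth, in the rim's plane, of the upright black coupler bolted to the bench (112 mm tall); z up, y from cam_b towards cam_a. Bore d 35 mm, 40 deep; body d 47 over its upper 54 mm, on a steel pipe d 36 and base flange d 84. Two cam arms are hinged at y = +24 mm (cam_a) and -24 mm (cam_b), 12 mm below the rim, about axes along x; hinge lugs reach y = +-32 mm.
- cam_a (a joint): Angle of the cam arm at the coupler's +y side: 0 straight up, 1.57 level and pointing outward, 2.85 fully home at its stop (pointing down along the body, 17 degrees off it). It turns stiffly (0.12 N m friction: 3 to 6 N at 40 to 20 mm from the hinge) and stays where it is left. Its lobe enters the plug's groove as it comes down, and jams if the plug is not down.
- cam_b (a joint): The same for the cam arm at the coupler's -y side.
- cam_a_tip (a point): Middle of the free end of cam arm a: a straight steel bar 62 mm long from its hinge axis, 14 mm wide along the coupler's x, 8 mm thick, with a thin pull ring 20 mm across fixed beyond its end (82 mm from the hinge axis over all), in the plane of the bar's width.
- cam_b_tip (a point): The same for cam arm b.
- tape_mid (a point): Centre of a loose roll of pale paper tape lying flat, 90 mm outside, 72 mm inside, 25 mm high: a bystander.
- glue_mid (a point): Centre of a loose white glue jar with a green lid, 60 mm in diameter, 100 mm tall: a bystander.
- tube_mid (a point): Centre of a loose paper rocket tube standing upright, 44 mm outside, 110 mm tall: a bystander.
Not all that is in view belongs to the job. Of the things like the part that bears plug_mid, leave any that is yellow; of the rest the smaller one is meant.

How it is judged:
By the outcome, as a careful person would: the job done as asked, in the order asked, and still so for the second after the job is handed in, with the robot touching nothing.
It also fails if it takes over 48 s, if anything falls off the work surface, if the arm or the gripper's body presses on something with over 40 N, if the wrist force passes 120 N, or if a joint passes its speed limit or range.

## Robot

A 6-joint arm with a two-finger parallel gripper is mounted at the origin on the work surface. World frame = base frame: x ahead of the robot, y to its left, z up, the work surface at z = 0. Lengths are in m, angles in rad, forces in N, time in s.
With the tool pointing down it reaches from about 0.35 to 0.775 m from the base axis. Payload 5.5 kg.
Tool frame: the origin (TCP) lies midway between the tips of the shut fingers; the grasp point (between the pads) lies 19 mm behind it; x points along the fingers, y is the direction in which the jaws open and shut, and the axes are right-handed (so a half turn about x gives the same grasp; the last joint's range is limited). The gripper opens to 85 mm and grips with 20 to 120 N. Pads are 22 mm wide; open, the fingers measure 114 mm over their backs; the gripper's body (76 mm by 85 mm) begins 54 mm behind the grasp point. The pads swing forward as they close: fully open they stand 13 mm farther back than shut.
Start: joints at [1.034, 0.313, 0.046, 1.304, 0, 1.431], TCP at [0.222, 0.53, 0.231] pointing down, gripper open.
Joint ranges: [-2.76, 2.76], [-0.86, 1.69], [-1.03, 1.26], [-2.2, 2.34], [-1.47, 1.5], [-3.14, 3.14]. Speed limits (rad/s): [2.57, 2.57, 3.14, 3.14, 3.14, 3.14].

## Interface

Orientations are given as a unit quaternion [w, x, y, z].
In Python, from workcell import env, optics, order, models gives the robot as it stands. The module is installed in compiled form; this text tells all that it offers.
- The arm moves only by the tool servo_tool, never from a script. Its argument "moves" is a list of rows, each a list of 5 numbers: the shift along the tool's x, y, z in cm, then the turn about the tool's x in rad, then the closure, from -1 (fully open) to 1 (shut). A call has exactly 10 rows; each row shifts and turns the commanded pose from where the row before left it, along the tool's axes as they then stand; what a row does not reach is not made up. A row lasts 1/8 s, in which the tool goes at most 62.5 mm and 10.7 degrees, less where a joint would pass 70% of its speed; a pose out of reach is approached as far as the arm can. A call is refused whole if a number of a shift passes 6.25 or a number of a turn 0.188, either way. A call with a gripper value outside its range is refused whole. The fingers move at their own pace and stop on an object; "grip_force" is the grip in N (left out, the last holds). Time passes only in rows, so rows that do not move let the fingers close, or fill a call up. It gives the time, the measured TCP pose, the force and the opening at its end, in the units of the state.
- env.get_state(): the state, without advancing time (a new reading comes with each control period).
- optics.read_camera(name): name is "scene" or "top"; returns a dict with "pixels" (420x560x3 uint8, blue, green, red), "vertical_fov" (degrees; the focal length in pixels is half the picture's height over the tangent of half this angle, whatever the lens; pixels are square), "cx", "cy" (the principal point, pixels), "extrinsics" (4x4, takes a point from world to camera coordinates). Camera axes: x right, y up, looking along -z (the intrinsics and any distortion apply to the point x, -y, -z); pixel columns grow to the right and rows downward; lengths in m; the calibration is good to about 2 mm. A picture is of the moment at which its call begins. There is no depth.
- order.hand_in(): hands the job in, once; it reports no verdict.
Trained networks look in a picture, given as the dict that the camera call returned (one of the last four; its "shot" number tells which), for a name from the list of things; names that differ only in an ending like _2 or _b are one class to them, and where a whole thing is asked for, a point or a joint stands for the part that bears it (a point fixed in the world has none). Each returns a list of dicts, best first, with "conf" (0 to 1); they miss things now and then, are a little off and sometimes report something else, mostly with a low value. They report only what shows in the picture. A call takes as long as a camera call. They do not tell look-alikes from the thing itself.
- models.outline_of(name, picture): "pixels" (420x560 bool, what is visible of it) and "location" ([column, row] in pixels, amid what is visible of it).
- models.pinpoint(name, picture): "location" ([column, row] in pixels: a listed point, or the origin of a listed thing).
The state is a dict: "clock": time; "joint_pos": joint angles; "qvel": joint speeds; "tau": joint torques, N m; "tcp_pos": TCP position; "orientation": TCP orientation; "wrist_force": force on the tool from outside, world axes, zero at the start; "ft_torque": the same for the moment, N m; "finger_gap": finger opening in m.
Only numpy, scipy, OpenCV 4.12 (cv2) and the standard library are available. Lean on these libraries where they do the work, as an engineer would, in place of code of your own. Each camera call takes 0.05 s, during which the arm holds its last target.

## Working session

There is one attempt and no reset: what is moved stays moved. The work goes in short steps, Python scripts to look and compute and a tool call to move; the robot and the scene stay as the last step left them, time stands still between calls to the robot, and variables do not carry over. Pictures are saved under pics/ and viewed, and the job is handed in when it is done.

Besides the shell and the picture viewer there is one more tool, called after "Request:" as name(argument=value, ...), one argument or row to a line, values as JSON. servo_tool: Moves the arm, as the interface text tells. Its arguments: {"type":"object","properties":{"moves":{"type":"array"},"grip_force":{"type":"number"}},"required":["moves"]}

```bash
mkdir -p pics; ls; cat > h.py <<'E'
import numpy as np, cv2
from workcell import env, optics, order, models
def shot(name,fn):
    p=optics.read_camera(name); cv2.imwrite('pics/'+fn,p['pixels']); return p
E
python3 - <<'E'
from h import *
s=env.get_state(); print(s)
for n in ('scene','top'):
    p=shot(n,n+'0.png'); print(n,{k:v for k,v in p.items() if k!='pixels'})
    for t in ['plug_mid','coupler_mouth','cam_a_tip','cam_b_tip','tape_mid','glue_mid','tube_mid']:
        print(t,[(round(d['conf'],2),np.round(d['location'],1).tolist()) for d in models.pinpoint(t,p)])
E
```

```text
pics
{'clock': 0.0, 'joint_pos': array([ 1.03437150e+00,  3.14001951e-01,  4.49781575e-02,  1.30359303e+00,
       -3.98484284e-06,  1.43123084e+00]), 'qvel': array([-1.08483026e-03, -3.18145042e-04, -5.02051831e-05, -1.55399795e-04,
       -2.14732822e-04,  1.67043632e-03]), 'tau': array([-6.21747654e-05, -4.80629718e+01,  2.98528361e+01,  1.92857272e-02,
        3.57051681e-05, -5.32171001e-06]), 'tcp_pos': array([0.22198035, 0.52987276, 0.23040765]), 'orientation': array([ 0.69301908,  0.13878425,  0.69344328, -0.13999964]), 'wrist_force': array([ 0.53243447, -0.67201219,  0.80349959]), 'ft_torque': array([ 0.01406178, -0.03991807,  0.0310024 ]), 'finger_gap': 0.08545029049576408}
scene {'vertical_fov': 48.69208380540071, 'cx': 289.8573902665991, 'cy': 211.45484140243926, 'extrinsics': array([[ 0.5990096 ,  0.80073597, -0.00306535, -0.32479975],
       [-0.51796546,  0.39039009,  0.76112244,  0.23438826],
       [ 0.6106548 , -0.45433191,  0.64860099, -1.42677783],
       [ 0.        ,  0.        ,  0.        ,  1.        ]]), 'shot': 1}
plug_mid [(0.86, [218.8, 273.2]), (0.8, [17
[... 295 characters left out ...]
(0.34, [171.7, 282.3])]
top {'vertical_fov': 48.52257187316511, 'cx': 280.6515572641741, 'cy': 210.46837932112558, 'extrinsics': array([[ 0.00744953, -0.99993091,  0.00909279, -0.04337302],
       [ 0.98706433,  0.00880937,  0.16008251, -0.62327087],
       [-0.16015155,  0.00778263,  0.98706176, -1.22021596],
       [ 0.        ,  0.        ,  0.        ,  1.        ]]), 'shot': 2}
plug_mid [(0.74, [407.9, 242.5]), (0.59, [343.2, 228.9]), (0.55, [200.3, 170.6]), (0.48, [377.0, 241.5])]
coupler_mouth [(0.67, [279.9, 216.8])]
cam_a_tip [(0.66, [254.6, 217.9])]
cam_b_tip [(0.6, [316.8, 218.7])]
tape_mid [(0.86, [167.3, 235.0])]
glue_mid [(0.92, [196.1, 169.7])]
tube_mid [(0.6, [312.1, 178.0])]
```

View pics/scene0.png

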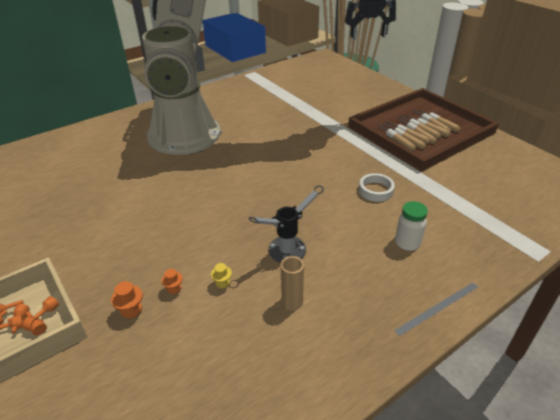

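View pics/top0.png

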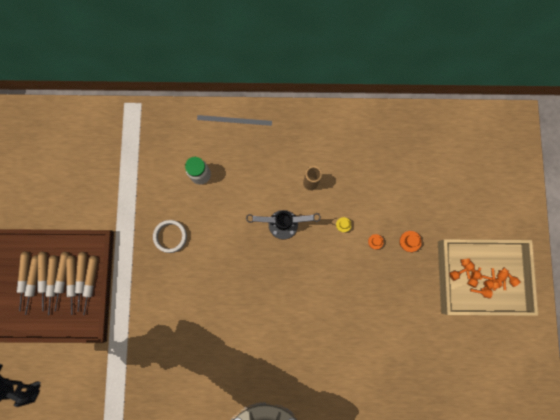

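The scene view shows three look-alikes: yellow at (221,275), small orange at (172,281) and large orange at (126,300). In the top view they are at (344,225), (376,242) and (411,241). The task says to leave the yellow one and take the smaller of the rest, so that means the small orange plug at scene (172,281) / top (376,242). I'll confirm it in a crop and triangulate.

```bash
cat >> h.py <<'E'
from scipy.optimize import least_squares
def proj(p,X):
    X=np.atleast_2d(X); E=p['extrinsics']; c=X@E[:3,:3].T+E[:3,3]
    f=p['pixels'].shape[0]/2/np.tan(np.radians(p['vertical_fov'])/2)
    return np.c_[p['cx']+f*c[:,0]/-c[:,2], p['cy']-f*c[:,1]/-c[:,2]]
def tri(ps,uv,x0=(0.6,0,0.05)):
    r=least_squares(lambda X:np.concatenate([proj(p,X)[0]-u for p,u in zip(ps,uv)]),x0)
    return r.x,np.abs(r.fun).max()
E
python3 - <<'E'
from h import *
S=shot('scene','s1.png');T=shot('top','t1.png')
prs={'plug':((170.5,281.5),(377,241.5)),'big':((124.7,302.4),(407.9,242.5)),'mouth':((289,215),(279.9,216.8)),'a':((314.2,190.7),(254.6,217.9)),'b':((251.3,219.3),(316.8,218.7)),
'tape':((377.9,189),(167.3,235)),'tube':((291,284.5),(312.1,178))}
for k,(a,b) in prs.items():
    X,e=tri((S,T),(a,b)); print(k,np.round(X,4),round(e,2))
for p,n,(u,v,w,h) in ((S,'s',(90,170,250,150)),(T,'t',(230,150,210,120))):
    c=p['pixels'][v:v+h,u:u+w]; cv2.imwrite('pics/c%s.png'%n,cv2.resize(c,None,fx=3.2,fy=3.2,interpolation=cv2.INTER_CUBIC))
for n in ['cam_a','plug_mid']:
  for p in (S,T):
    print(n,[(round(d['conf'],2),np.round(d['location'],1).tolist(),int(d['pixels'].sum())) for d in models.outline_of(n,p)])
from scipy.spatial.transform import Rotation as R
q=env.get_state()['orientation'];print(R.from_quat(np.roll(q,-1)).as_matrix().round(4))
E
```

```text
plug [ 0.5433 -0.3025  0.031 ] 0.37
big [ 0.5391 -0.394   0.0294] 1.86
mouth [ 0.5957 -0.0389  0.1079] 1.13
a [0.5903 0.0288 0.1371] 0.24
b [ 0.5888 -0.1294  0.1388] 0.1
tape [0.5575 0.2762 0.0068] 0.48
tube [ 0.7135 -0.1246  0.0558] 0.24
cam_a [(0.68, [303.0, 199.5], 191), (0.46, [265.9, 224.4], 162)]
cam_a [(0.7, [306.0, 217.3], 143), (0.62, [263.0, 219.3], 116), (0.61, [156.9, 232.2], 326)]
plug_mid [(0.85, [128.0, 300.7], 893), (0.62, [171.2, 282.3], 393), (0.57, [218.9, 277.4], 364)]
plug_mid [(0.66, [377.0, 240.8], 170), (0.56, [343.8, 225.6], 181), (0.53, [409.4, 238.8], 355)]
[[ 0.000e+00  3.865e-01  9.223e-01]
 [ 1.000e-04  9.223e-01 -3.865e-01]
 [-1.000e+00  1.000e-04  0.000e+00]]
```

View pics/cs.png

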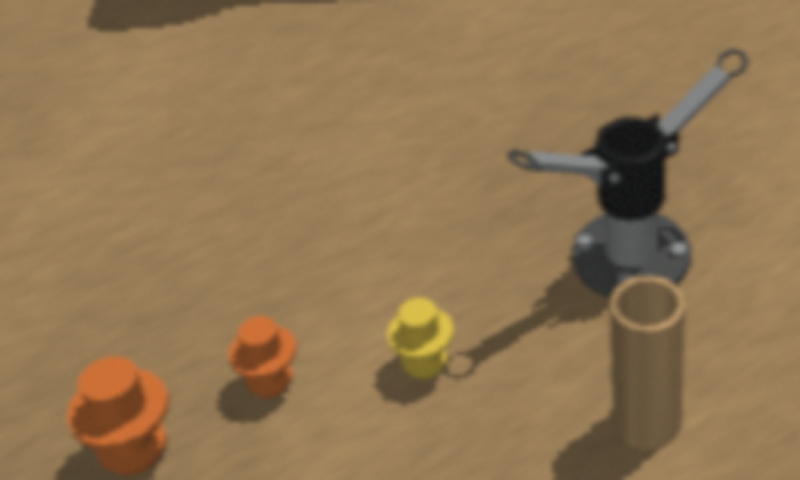

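View pics/ct.png

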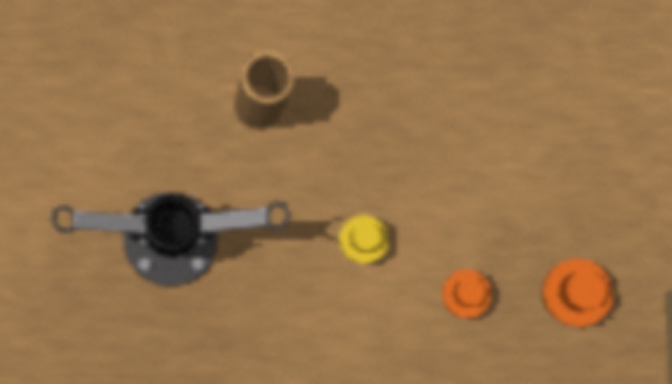

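```bash
cat >> h.py <<'E'
def circ(x,y,z,r,n=60):
    t=np.linspace(0,2*np.pi,n); return np.c_[x+r*np.cos(t),y+r*np.sin(t),z+0*t]
def overlay(p,lists,box,fn,k=6,dx=None):
    u,v,w,h=box
    im=cv2.resize(p['pixels'][v:v+h,u:u+w],None,fx=k,fy=k,interpolation=cv2.INTER_CUBIC)
    for L,col in lists:
        q=((proj(p,L)-[u,v]+0.5)*k).round().astype(int)
        cv2.polylines(im,[q.reshape(-1,1,2)],False,col,1)
    cv2.imwrite('pics/'+fn,im)
E
cat > ov.py <<'E'
from h import *
import sys
S=shot('scene','s2.png');T=shot('top','t2.png')
X,e=tri((S,T),((287.5,213.1),(284.1,219.4)));print('rim',X,e)
Xk,e=tri((S,T),((170.9,272.8),(377.5,240.6)));print('knob',Xk,e)
x,y=map(float,sys.argv[1:3]); px,py=map(float,sys.argv[3:5])
G=(0,255,0);M=(255,0,255)
C=[(circ(x,y,.112,.0235),G),(circ(x,y,.112,.0175),M),(circ(x,y,.0,.042),G)]
P=[(circ(px,py,.052,.012),G),(circ(px,py,.034,.021),M),(circ(px,py,0,.0115),(255,255,0))]
overlay(S,C,(235,175,100,95),'oc_s.png',8);overlay(T,C,(240,190,90,60),'oc_t.png',8)
overlay(S,P,(145,255,50,50),'op_s.png',10);overlay(T,P,(355,220,45,45),'op_t.png',10)
a=cv2.imread('pics/op_s.png');b=cv2.imread('pics/op_t.png');h=max(a.shape[0],b.shape[0]);b=cv2.copyMakeBorder(b,0,h-b.shape[0],0,0,0);cv2.imwrite('pics/op.png',np.hstack([a[:450],b[:450]])[:, :800] if 0 else cv2.resize(np.hstack([a,b]),None,fx=.8,fy=.8))
E
python3 ov.py 0.59 -0.043 0.543 -0.302
```

```text
rim [ 0.59158138 -0.04473226  0.11284015] 0.8209259289956208
knob [ 0.54379514 -0.29805698  0.05451383] 0.6753968411434244
```

View pics/oc_s.png

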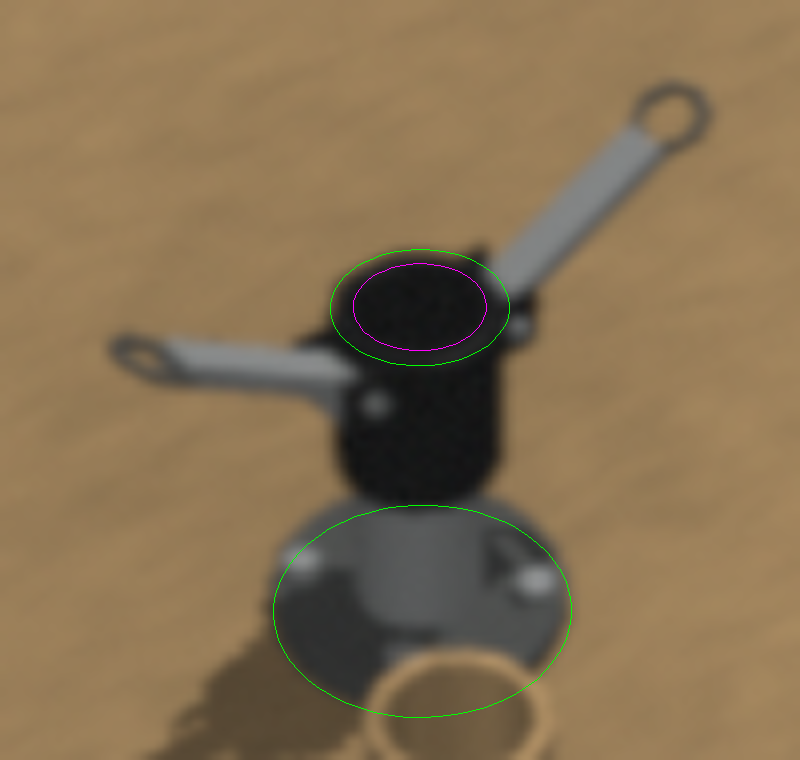

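View pics/oc_t.png

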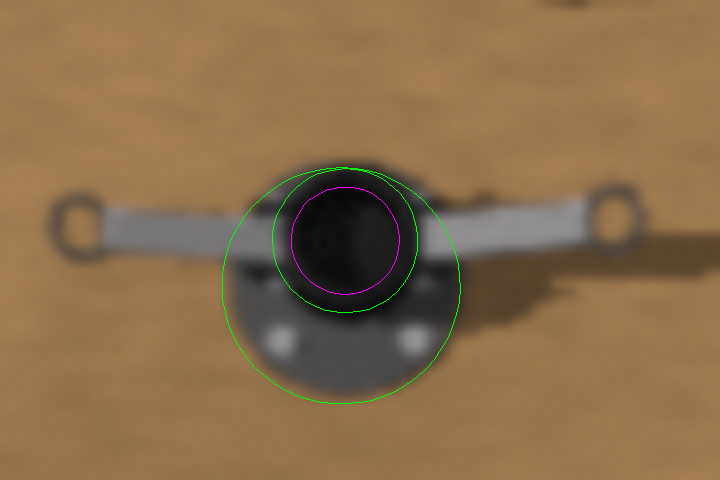

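View pics/op.png

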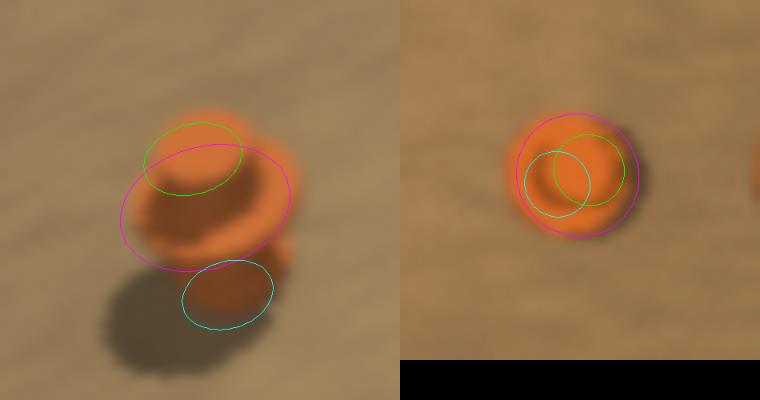

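```bash
python3 - <<'E'
import cv2,numpy as np
t=cv2.imread('pics/t2.png').astype(float); s=cv2.imread('pics/s2.png').astype(float)
g=t.mean(2)
# tape line left edge & wooden top edge
def sub(prof):
    d=np.abs(np.diff(prof)); i=d.argmax(); w=slice(max(i-2,0),i+3); return (np.arange(len(d))[w]*d[w]).sum()/d[w].sum()+.5
pts=[]
for c in range(150,530,20):
    pts.append((c,85+sub(t[85:105,c,2])))
pts=np.array(pts);P=np.polyfit(pts[:,0],pts[:,1],1);print('edge',np.round(pts[:,1]-np.polyval(P,pts[:,0]),2))
pts=[]
for r in list(range(110,310,15)):
    pts.append((r,125+sub(t[r,125:155,0])))
pts=np.array(pts);P=np.polyfit(pts[:,0],pts[:,1],1);print('white',np.round(pts[:,1],1),np.round(pts[:,1]-np.polyval(P,pts[:,0]),2))
# right bench edge
pts=[]
for r in range(110,410,20):
    pts.append((r,530+sub(t[r,530:560,2]-t[r,530:560,0])))
pts=np.array(pts);P=np.polyfit(pts[:,0],pts[:,1],1);print('right',np.round(pts[:,1],1),np.round(pts[:,1]-np.polyval(P,pts[:,0]),2))
# scene white line: right/lower edge along rows
pts=[]
for r in range(85,245,8):
    row=s[r,:,0]; idx=np.where(row[240:560]>150)[0]+240
    pts.append((r,idx.min(),idx.max(),np.median(idx)))
for p in pts: print(p,end=' ')
E
```

```text
edge [-0.02 -0.07 -0.12  0.05  0.16  0.04  0.04 -0.08  0.05  0.08 -0.04  0.01
  0.12 -0.17 -0.13 -0.03 -0.01  0.08  0.03]
white [140.6 139.8 138.9 138.  137.  136.3 135.3 134.5 133.6 132.9 131.9 131.
 130.  129.3] [-0.06  0.08  0.03  0.04 -0.12  0.04 -0.05  0.02 -0.06  0.15  0.   -0.02
 -0.13  0.08]
right [537.9 539.9 541.6 543.2 544.9 546.7 548.3 550.  551.8 553.5 555.2 557.
 558.2 554.2 537.8] [ -3.29  -2.31  -1.6   -0.94  -0.2    0.61   1.28   1.98   2.79   3.56
   4.26   5.1    5.35   0.35 -16.95]
(85, np.int64(260), np.int64(276), np.float64(268.0)) (93, np.int64(273), np.int64(289), np.float64(281.0)) (101, np.int64(286), np.int64(302), np.float64(294.0)) (109, np.int64(298), np.int64(316), np.float64(307.0)) (117, np.int64(311), np.int64(430), np.float64(322.0)) (125, np.int64(399), np.int64(415), np.float64(411.5)) (133, np.int64(337), np.int64(395), np.float64(346.0)) (141, np.int64(349), np.int64(364), np.float64(356.5)) (149, np.int64(362), np.int64(377), np.float64(369.5)) (157, np.int64(374), np.int64(389), np.float64(381.5)) (165, np.int64(387), np.int64(403), np.float64(395.0)) (173, np.int64(399), np.int64(421), np.float64(409.0)) (181, np.int64(360), np.int64(434), np.float64(420.5)) (189, np.int64(364), np.int64(447), np.float64(432.0)) (197, np.int64(437), np.int64(460), np.float64(448.5)) (205, np.int64(450), np.int64(474), np.float64(462.0)) (213, np.int64(463), np.int64(487), np.float64(475.0)) (221, np.int64(425), np.int64(500), np.float64(487.0)) (229, np.int64(488), np.int64(513), np.float64(500.5)) (237, np.int64(501), np.int64(526), np.float64(513.5))
```

```bash
python3 - <<'E'
import cv2,numpy as np
s=cv2.imread('pics/s2.png').astype(float)
# front bench edge in scene (bottom right), fine
pts=[]
for c in range(360,550,10):
    col=s[230:419,c]; d=col[:,2]-col[:,0]; pts.append((c,))
im=cv2.imread('pics/s2.png')[60:260,230:560]; cv2.imwrite('pics/wl.png',cv2.resize(im,None,fx=2.4,fy=2.4))
E
python3 - <<'E'
from h import *
S=shot('scene','s3.png');T=shot('top','t3.png')
A=((318.6,189.1),(249.5,218.)); B=((252.4,218.9),(316.,216.6))
for n,u in (('a',A),('b',B)):
    print(n,*tri((S,T),u))
def pts(v):
    x,y,yaw,ta,tb=v; ey=np.array([-np.sin(yaw),np.cos(yaw),0]);c=np.array([x,y,.1]);z=np.array([0,0,1])
    return [c+ey*.024+.072*(np.sin(ta)*ey+np.cos(ta)*z), c-ey*.024+.072*(-np.sin(tb)*ey+np.cos(tb)*z)]
def f(v):
    a,b=pts(v); return np.concatenate([proj(S,a)[0]-A[0],proj(T,a)[0]-A[1],proj(S,b)[0]-B[0],proj(T,b)[0]-B[1]])
r=least_squares(f,[.59,-.044,0,1,1.2]);print(r.x.round(4),r.fun.round(2))
for t in np.linspace(.6,1.4,0):pass
E
```

```text
a [0.59003103 0.04153799 0.13535927] 0.13919663535267546
b [ 0.5929819  -0.12830159  0.14223019] 0.5661905012007651
[ 0.5914 -0.0454  0.0162  1.0597  0.9522] [-0.19  0.1  -0.07 -0.09  0.58  0.04  0.45  0.44]
```

Request:
servo_tool(
  moves=[
    [0,-4,4.5,0,-1],
    [0,-4,4.5,0,-1],
    [0,-4,4.5,0,-1],
    [0,-4,4.5,0,-1],
    [0,-4,4.5,0,-1],
    [0,-4,4.5,0,-1],
    [0,-4,4.5,0,-1],
    [0,-4,4.5,0,-1],
    [0,-4,4.5,0,-1],
    [0,-4,4.5,0,-1],
  ],
)

```text
clock: 2.55
tcp_pos: [0.4834, -0.0145, 0.2316]
orientation: [0.694, 0.14, 0.693, -0.139]
wrist_force: [0.3, 0.8, 0.9]
finger_gap: 0.0855
```

Request:
servo_tool(
  moves=[
    [0,-4.8,3.3,0,-1],
    [0,-4.8,3.3,0,-1],
    [0,-4.8,3.3,0,-1],
    [0,-4.8,3.3,0,-1],
    [0,-4.8,3.4,0,-1],
    [0,0,0,0.18,-1],
    [0,0,0,0.18,-1],
    [0,0,0,0.18,-1],
    [0,0,0,0.18,-1],
    [0,0,0,0.18,-1],
  ],
)

```text
clock: 3.8
tcp_pos: [0.543, -0.298, 0.2312]
orientation: [0.562, 0.429, 0.562, -0.429]
wrist_force: [0.9, 0.5, 0.6]
finger_gap: 0.0852
```

```bash
cat >> h.py <<'E'
from scipy.spatial.transform import Rotation as R
def st():
    s=env.get_state(); M=R.from_quat(np.roll(s['orientation'],-1)).as_matrix()
    print('t',round(s['clock'],2),'tcp',s['tcp_pos'].round(4),'yaw',round(np.arctan2(M[1,1],M[0,1]),4),'down',M[:,0].round(3),'F',s['wrist_force'].round(1),'gap',round(s['finger_gap'],4),'j6',round(s['joint_pos'][5],2)); return s,M
def need(target,M,p):
    d=M.T@(np.array(target)-p)*100; print('shift cm tool xyz',d.round(2)); return d
E
python3 - <<'E'
from h import *
s,M=st(); need((.543,-.298,.09),M,s['tcp_pos'])
E
```

```text
t 3.8 tcp [ 0.543  -0.298   0.2312] yaw 0.268 down [-0.  0. -1.] F [0.9 0.5 0.6] gap 0.0852 j6 0.67
shift cm tool xyz [14.12 -0.   -0.  ]
```

Request:
servo_tool(
  moves=[
    [0,0,0,0.134,-1],
    [0,0,0,0.134,-1],
    [4,0,0,0,-1],
    [4,0,0,0,-1],
    [4,0,0,0,-1],
    [2,0,0,0,-1],
    [0,0,0,0,-1],
    [0,0,0,0,-1],
    [0,0,0,0,-1],
    [0,0,0,0,-1],
  ],
)

```text
clock: 5.05
tcp_pos: [0.5436, -0.2984, 0.0924]
orientation: [0.502, 0.499, 0.501, -0.498]
wrist_force: [0.9, 0.2, -1.2]
finger_gap: 0.0849
```

```bash
python3 - <<'E'
from h import *
s,M=st()
S=shot('scene','s4.png');T=shot('top','t4.png')
p=s['tcp_pos']
px,py=.543,-.298
G=(0,255,0);Mg=(255,0,255)
P=[(circ(px,py,.052,.012),G),(circ(px,py,.034,.021),Mg),(np.array([p,p+[0,0,.1]]),(255,0,0))]
overlay(S,P,(130,215,90,90),'a.png',6);overlay(T,P,(335,190,85,85),'b.png',6)
a=cv2.imread('pics/a.png');b=cv2.imread('pics/b.png');h=510;cv2.imwrite('pics/ab.png',cv2.resize(np.hstack([a[:h],b[:h]]),(800,int(510*800/1050))))
E
```

```text
t 5.05 tcp [ 0.5436 -0.2984  0.0924] yaw 0.006 down [ 0.002 -0.001 -1.   ] F [ 0.9  0.2 -1.2] gap 0.0849 j6 0.93
```

View pics/ab.png

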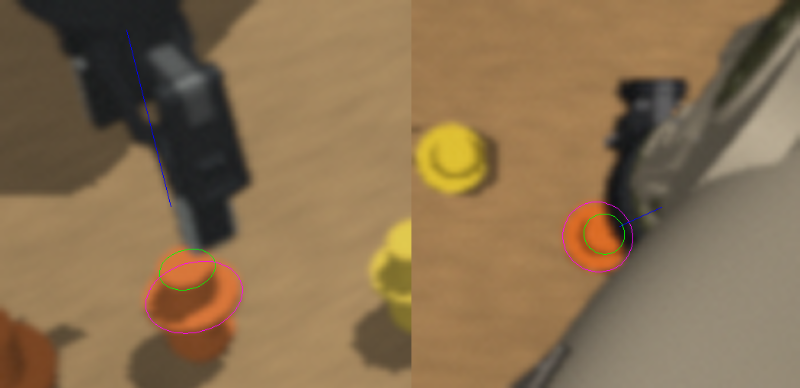

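Request:
servo_tool(
  moves=[
    [2.5,0,0,0,-1],
    [2.0,0,0,0,-1],
    [1.1,0,0,0,-1],
    [0,0,0,0,-1],
    [0,0,0,0,1],
    [0,0,0,0,1],
    [0,0,0,0,1],
    [0,0,0,0,1],
    [0,0,0,0,1],
    [0,0,0,0,1],
  ],
  grip_force=40,
)

```text
clock: 6.4
tcp_pos: [0.5434, -0.2982, 0.0359]
orientation: [0.502, 0.499, 0.501, -0.498]
wrist_force: [-0.4, 0.6, 5.0]
finger_gap: 0.0219
```

```bash
python3 - <<'E'
from h import *
s,M=st()
S=shot('scene','s5.png')
cv2.imwrite('pics/c5.png',cv2.resize(S['pixels'][215:315,120:240],None,fx=6,fy=6,interpolation=cv2.INTER_CUBIC)[:590])
E
```

```text
t 6.4 tcp [ 0.5434 -0.2982  0.0359] yaw 0.006 down [ 0.001 -0.001 -1.   ] F [-0.4  0.6  5. ] gap 0.0219 j6 0.93
```

View pics/c5.png

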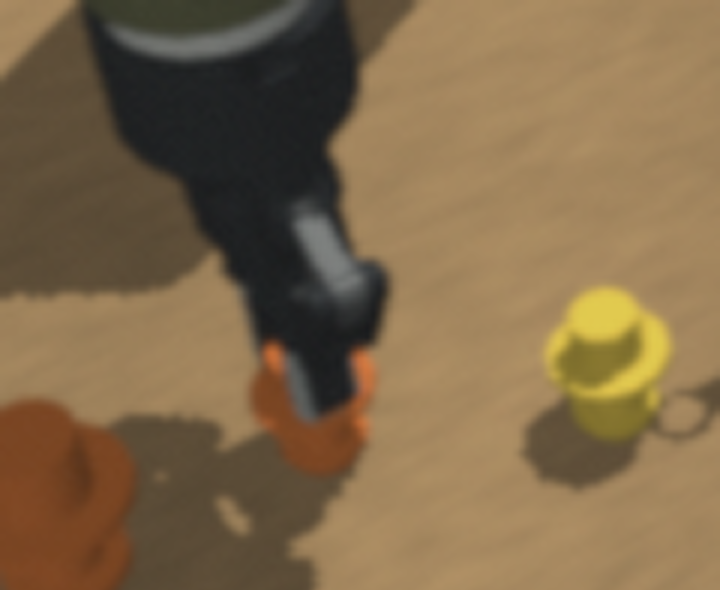

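Request:
servo_tool(
  moves=[
    [-3,0,0,0,1],
    [-5,0,0,0,1],
    [-5,0,0,0,1],
    [-5,0,0,0,1],
    [0,1,-5,0,1],
    [0,1,-5,0,1],
    [0,1,-5,0,1],
    [0,1,-5,0,1],
    [0,0.7,-5.4,0,1],
    [0,0,0,0,1],
  ],
)

```text
clock: 7.7
tcp_pos: [0.5881, -0.0398, 0.2145]
orientation: [0.502, 0.497, 0.504, -0.497]
wrist_force: [-0.2, -0.3, -1.3]
finger_gap: 0.0225
```

Request:
servo_tool(
  moves=[
    [0,0,0,0,1],
    [0,0,0,0,1],
    [2,0,0,0,1],
    [1,0,0,0,1],
    [0,0,0,0,1],
    [0,0,0,0,1],
    [0,0,0,0,1],
    [0,0,0,0,1],
    [0,0,0,0,1],
    [0,0,0,0,1],
  ],
)

```text
clock: 8.95
tcp_pos: [0.5885, -0.0436, 0.1854]
orientation: [0.502, 0.499, 0.502, -0.498]
wrist_force: [1.0, 0.1, -1.2]
finger_gap: 0.0223
```

```bash
cat > v.py <<'E'
from h import *
import sys
n=sys.argv[1]
s,M=st(); p=s['tcp_pos']
S=shot('scene','s%s.png'%n);T=shot('top','t%s.png'%n)
x,y=.5905,-.0447; b=p-[0,0,.0355]
G=(0,255,0);Mg=(255,0,255)
L=[(circ(x,y,.112,.0235),G),(circ(x,y,.112,.0175),G),(circ(b[0],b[1],b[2],.0115),Mg),(circ(b[0],b[1],b[2]+.034,.021),Mg)]
overlay(S,L,(235,130,100,110),'a.png',5);overlay(T,L,(235,170,100,85),'b.png',5)
a=cv2.imread('pics/a.png');b=cv2.imread('pics/b.png');b=cv2.copyMakeBorder(b,0,a.shape[0]-b.shape[0],0,0,0)
c=np.hstack([a,b]); f=800/c.shape[1];cv2.imwrite('pics/ab%s.png'%n,cv2.resize(c,None,fx=f,fy=f))
for q in (S,T): print([(round(d['conf'],2),np.round(d['location'],1).tolist()) for d in models.pinpoint('plug_mid',q)][:4])
E
python3 v.py 6
```

```text
t 8.95 tcp [ 0.5885 -0.0436  0.1854] yaw 0.0061 down [ 0.  0. -1.] F [ 1.   0.1 -1.2] gap 0.0223 j6 1.35
[(0.85, [127.5, 300.2]), (0.8, [285.7, 189.7]), (0.66, [315.7, 193.1]), (0.62, [219.3, 275.6])]
[(0.68, [409.1, 242.7]), (0.62, [342.8, 225.6]), (0.58, [195.7, 171.1])]
```

View pics/ab6.png

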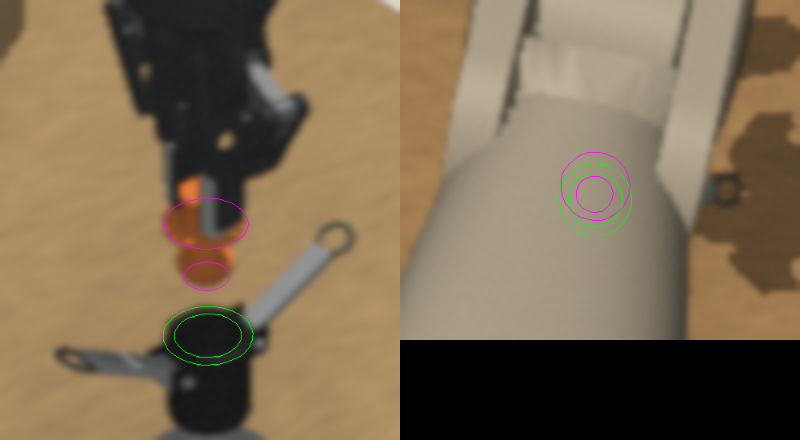

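Request:
servo_tool(
  moves=[
    [1,0,0,0,1],
    [1,0,0,0,1],
    [0,0,0,0,1],
    [0,0,0,0,1],
    [0,0,0,0,1],
    [0,0,0,0,1],
    [0,0,0,0,1],
    [0,0,0,0,1],
    [0,0,0,0,1],
    [0,0,0,0,1],
  ],
)

```text
clock: 10.4
tcp_pos: [0.5885, -0.0437, 0.1653]
orientation: [0.501, 0.499, 0.502, -0.498]
wrist_force: [0.0, 0.6, -0.1]
finger_gap: 0.0226
```

```bash
cat > v2.py <<'E'
from h import *
import sys
n=sys.argv[1]; x,y=map(float,sys.argv[2:4]); ox,oy=map(float,sys.argv[4:6])
s,M=st(); p=s['tcp_pos']
S=shot('scene','s%s.png'%n)
b=p-[-ox,-oy,.0355]
G=(0,255,0);Mg=(255,0,255)
L=[(circ(x,y,.112,.0235),G),(circ(x,y,.112,.0175),G),(circ(x,y,.058,.0235),G),(circ(b[0],b[1],b[2],.0115),Mg),(circ(b[0],b[1],b[2]+.006,.015),Mg),(circ(b[0],b[1],b[2]+.034,.021),Mg)]
overlay(S,L,(260,165,60,75),'a.png',8)
overlay(S,[],(260,165,60,75),'b.png',8)
c=np.hstack([cv2.imread('pics/a.png'),cv2.imread('pics/b.png')]); f=800/c.shape[1];cv2.imwrite('pics/z%s.png'%n,cv2.resize(c,None,fx=f,fy=f))
E
python3 v2.py 7 .5905 -.0447 0 0
```

```text
t 10.4 tcp [ 0.5885 -0.0437  0.1653] yaw 0.006 down [ 0.  0. -1.] F [ 0.   0.6 -0.1] gap 0.0226 j6 1.35
```

View pics/z7.png

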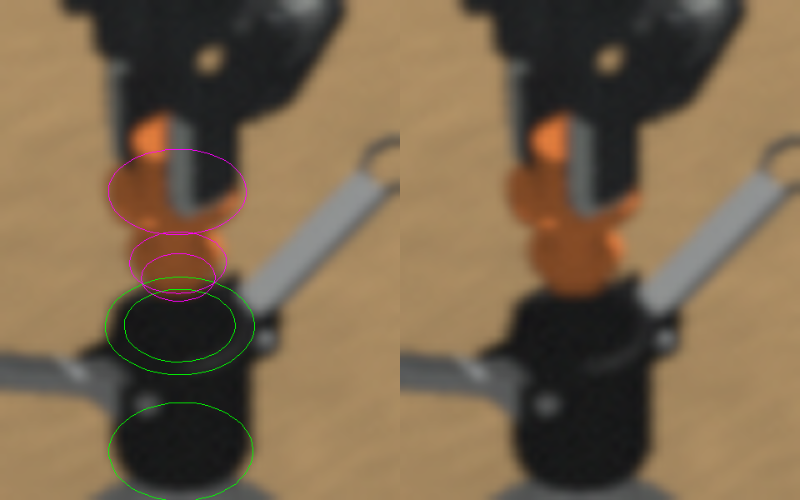

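Request:
servo_tool(
  moves=[
    [0,0.25,0,0,1],
    [0,0,0,0,1],
    [0.8,0,0,0,1],
    [0.5,0,0,0,1],
    [0.4,0,0,0,1],
    [0.4,0,0,0,1],
    [0.4,0,0,0,1],
    [0,0,0,0,1],
    [0,0,0,0,1],
    [0,0,0,0,1],
  ],
)

```text
clock: 11.7
tcp_pos: [0.5912, -0.0437, 0.1405]
orientation: [0.502, 0.499, 0.501, -0.498]
wrist_force: [-0.3, 0.7, -1.7]
finger_gap: 0.0223
```

```bash
python3 v2.py 8 .591 -.044 0 0
```

```text
t 11.7 tcp [ 0.5912 -0.0437  0.1405] yaw 0.006 down [ 0.  0. -1.] F [-0.3  0.7 -1.7] gap 0.0223 j6 1.36
```

View pics/z8.png

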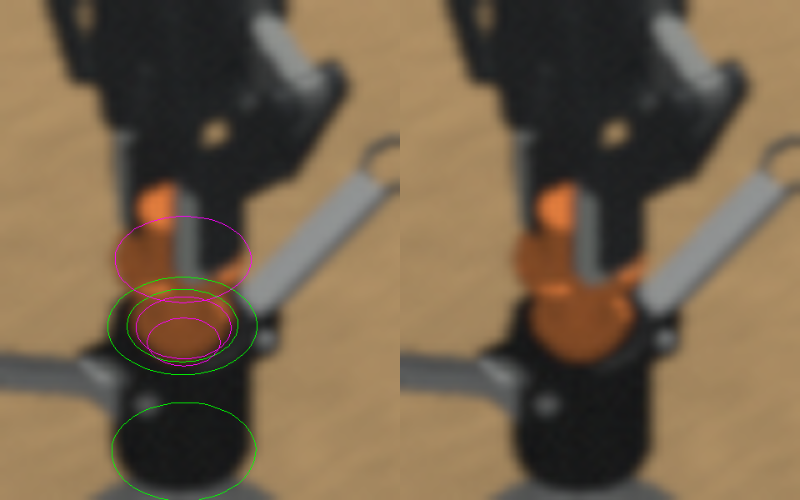

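Request:
servo_tool(
  moves=[
    [0.4,0,0,0,1],
    [0.4,0,0,0,1],
    [0.4,0,0,0,1],
    [0.3,0,0,0,1],
    [0.3,0,0,0,1],
    [0.2,0,0,0,1],
    [0,0,0,0,1],
    [0,0,0,0,1],
    [0,0,0,0,1],
    [0,0,0,0,1],
  ],
)

```text
clock: 13.0
tcp_pos: [0.5911, -0.0437, 0.1204]
orientation: [0.502, 0.499, 0.501, -0.498]
wrist_force: [0.0, 0.5, -1.1]
finger_gap: 0.0221
```

```bash
python3 v2.py 9 .591 -.044 0 0
```

```text
t 13.0 tcp [ 0.5911 -0.0437  0.1204] yaw 0.006 down [ 0.  0. -1.] F [ 0.   0.5 -1.1] gap 0.0221 j6 1.36
```

View pics/z9.png

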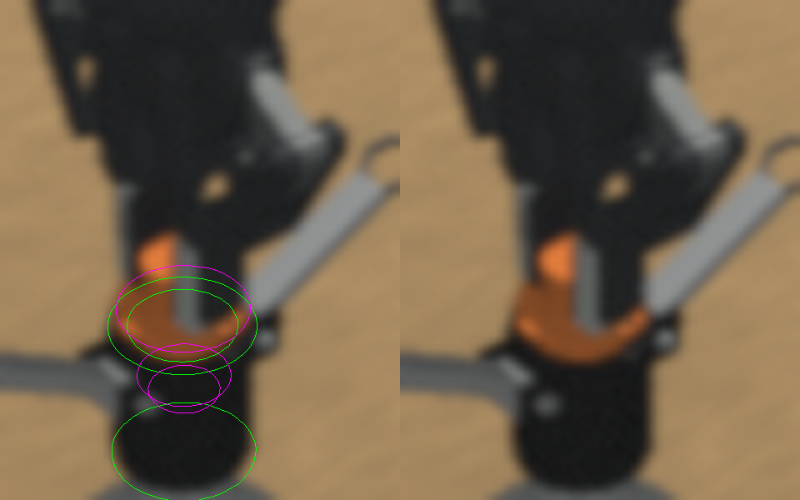

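Request:
servo_tool(
  moves=[
    [0.15,0,0,0,1],
    [0.15,0,0,0,1],
    [0.05,0,0,0,1],
    [0.05,0,0,0,1],
    [0,0,0,0,1],
    [0,0,0,0,1],
    [0,0,0,0,1],
    [0,0,0,0,1],
    [0,0,0,0,1],
    [0,0,0,0,1],
  ],
)

```text
clock: 14.3
tcp_pos: [0.5912, -0.0437, 0.1179]
orientation: [0.502, 0.499, 0.501, -0.498]
wrist_force: [-1.9, 0.6, 8.2]
finger_gap: 0.0224
```

Request:
servo_tool(
  moves=[
    [0,0,0,0,-0.5],
    [0,0,0,0,-1],
    [0,0,0,0,-1],
    [0,0,0,0,-1],
    [0,0,0,0,-1],
    [-2,0,0,0,-1],
    [-4,0,0,0,-1],
    [-6,0,0,0,-1],
    [0,0,0,0,-1],
    [0,0,0,0,-1],
  ],
)

```text
clock: 15.55
tcp_pos: [0.5911, -0.0437, 0.2362]
orientation: [0.502, 0.499, 0.501, -0.498]
wrist_force: [0.6, -0.0, -0.5]
finger_gap: 0.0851
```

```bash
python3 v2.py 10 .591 -.044 0 0; python3 - <<'E'
from h import *
T=shot('top','t10.png')
E
```

```text
t 15.55 tcp [ 0.5911 -0.0437  0.2362] yaw 0.006 down [ 0. -0. -1.] F [ 0.6 -0.  -0.5] gap 0.0851 j6 1.36
```

View pics/z10.png

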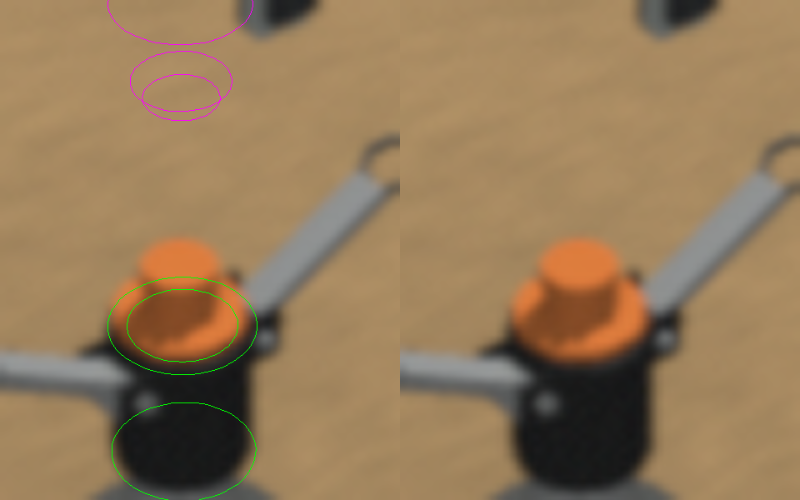

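Request:
servo_tool(
  moves=[
    [0,0,0,-0.174,-1],
    [0,0,0,-0.174,-1],
    [0,0,0,-0.174,-1],
    [0,0,0,-0.174,-1],
    [0,0,0,-0.174,-1],
    [0,0,0,-0.174,-1],
    [0,0,0,-0.174,-1],
    [0,0,0,-0.174,-1],
    [0,0,0,-0.174,-1],
    [0,0,0,0,-1],
  ],
)

```text
clock: 16.9
tcp_pos: [0.5902, -0.0435, 0.2346]
orientation: [0.706, 0.0, 0.708, 0.0]
wrist_force: [0.3, 0.3, -0.4]
finger_gap: 0.0855
```

Request:
servo_tool(
  moves=[
    [3,0,0,0,-1],
    [3,0,0,0,-1],
    [2,0,0,0,-1],
    [1,0,0,0,-1],
    [0,0,0,0,-1],
    [0,0,0,0,-1],
    [0,0,0,0,-1],
    [0,0,0,0,-1],
    [0,0,0,0,-1],
    [0,0,0,0,-1],
  ],
)

```text
clock: 18.15
tcp_pos: [0.591, -0.0437, 0.1464]
orientation: [0.707, -0.0, 0.707, 0.0]
wrist_force: [-0.1, 0.1, -0.9]
finger_gap: 0.0857
```

```bash
cat > v3.py <<'E'
from h import *
import sys
n=sys.argv[1]
st()
S=shot('scene','s%s.png'%n);T=shot('top','t%s.png'%n)
a=cv2.resize(S['pixels'][140:260,230:350],None,fx=5,fy=5,interpolation=cv2.INTER_CUBIC)
b=cv2.resize(T['pixels'][180:240,240:330],None,fx=2.2,fy=2.2)
b=cv2.copyMakeBorder(b,0,a.shape[0]-b.shape[0],0,0,0)
cv2.imwrite('pics/w%s.png'%n,np.hstack([a,b])[:, :800])
E
python3 v3.py 11
```

```text
t 18.15 tcp [ 0.591  -0.0437  0.1464] yaw 1.572 down [ 0.  0. -1.] F [-0.1  0.1 -0.9] gap 0.0857 j6 -0.21
```

View pics/w11.png

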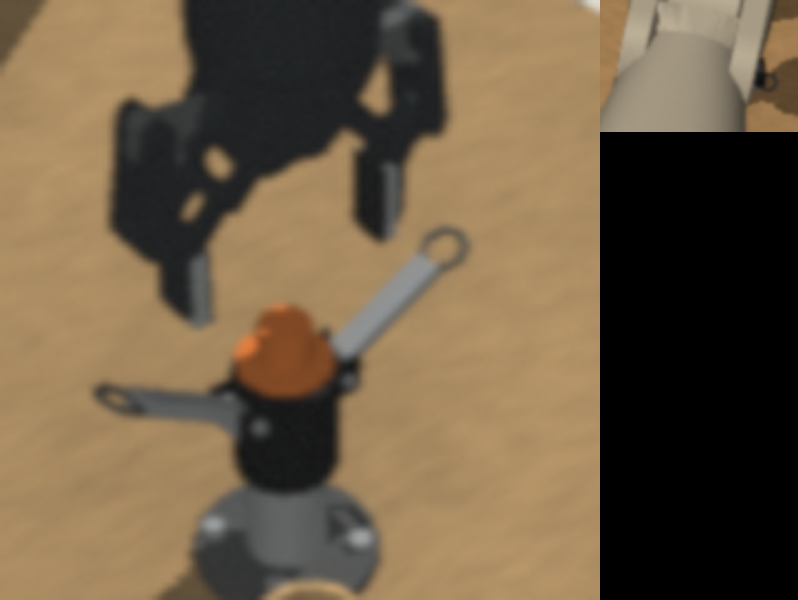

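Request:
servo_tool(
  moves=[
    [1,0,0,0,-1],
    [1,0,0,0,-1],
    [0.5,0,0,0,-1],
    [0.4,0,0,0,-1],
    [0.4,0,0,0,-1],
    [0.4,0,0,0,-1],
    [0.4,0,0,0,-1],
    [0.4,0,0,0,-1],
    [0,0,0,0,-1],
    [0,0,0,0,-1],
  ],
  grip_force=50,
)

```text
clock: 19.5
tcp_pos: [0.592, -0.0439, 0.1024]
orientation: [0.708, -0.001, 0.706, 0.0]
wrist_force: [-0.5, 0.4, 5.0]
finger_gap: 0.0854
```

```bash
python3 v3.py 12
```

```text
t 19.5 tcp [ 0.592  -0.0439  0.1024] yaw 1.572 down [ 0.003 -0.    -1.   ] F [-0.5  0.4  5. ] gap 0.0854 j6 -0.21
```

View pics/w12.png

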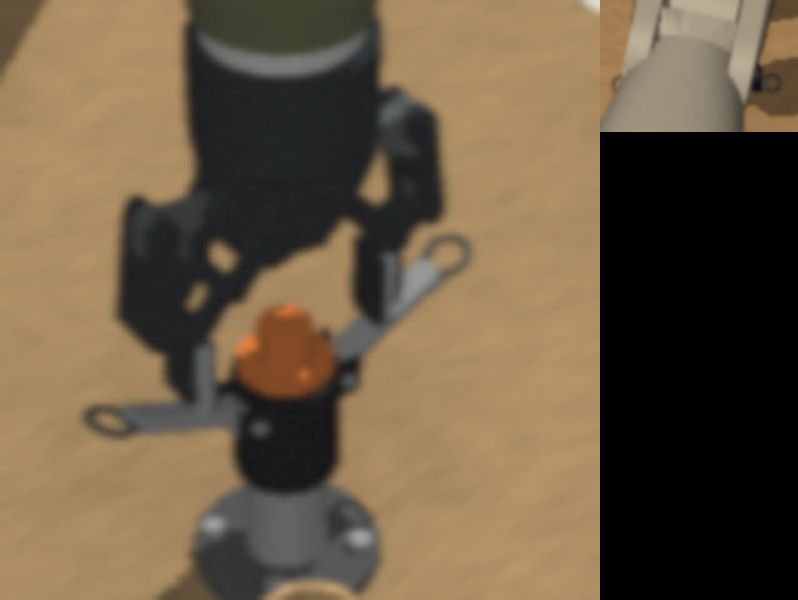

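Request:
servo_tool(
  moves=[
    [0.4,0,0,0,-1],
    [0.4,0,0,0,-1],
    [0.4,0,0,0,-1],
    [0.4,0,0,0,-1],
    [0.4,0,0,0,-1],
    [0,0,0,0,-1],
    [0,0,0,0,-1],
    [0,0,0,0,-1],
    [0,0,0,0,-1],
    [0,0,0,0,-1],
  ],
)

```text
clock: 20.85
tcp_pos: [0.5931, -0.0443, 0.0835]
orientation: [0.709, -0.001, 0.705, -0.0]
wrist_force: [0.5, -0.5, 9.3]
finger_gap: 0.0853
```

```bash
python3 v3.py 13
```

```text
t 20.85 tcp [ 0.5931 -0.0443  0.0835] yaw 1.5719 down [ 0.005 -0.001 -1.   ] F [ 0.5 -0.5  9.3] gap 0.0853 j6 -0.21
```

View pics/w13.png

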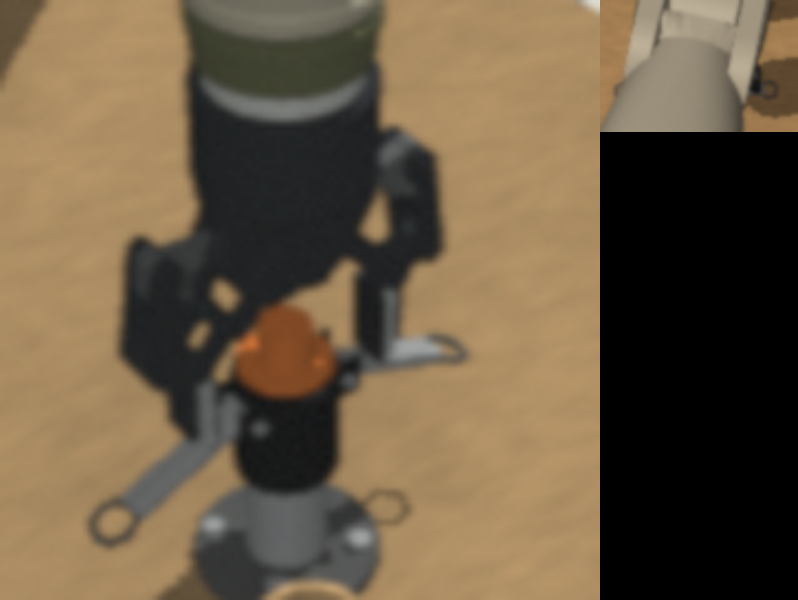

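Request:
servo_tool(
  moves=[
    [0.3,0,0,0,-1],
    [0.3,0,0,0,-1],
    [0.3,0,0,0,-1],
    [0.3,0,0,0,-1],
    [0.1,0,0,0,-1],
    [0,0,0,0,-1],
    [0,0,0,0,-1],
    [0,0,0,0,-1],
    [0,0,0,0,-1],
    [0,0,0,0,-1],
  ],
)

```text
clock: 22.2
tcp_pos: [0.5933, -0.0442, 0.0704]
orientation: [0.709, -0.001, 0.705, 0.0]
wrist_force: [0.7, -0.5, 9.0]
finger_gap: 0.0852
```

```bash
python3 v3.py 14
```

```text
t 22.2 tcp [ 0.5933 -0.0442  0.0704] yaw 1.572 down [ 0.005 -0.001 -1.   ] F [ 0.7 -0.5  9. ] gap 0.0852 j6 -0.21
```

View pics/w14.png

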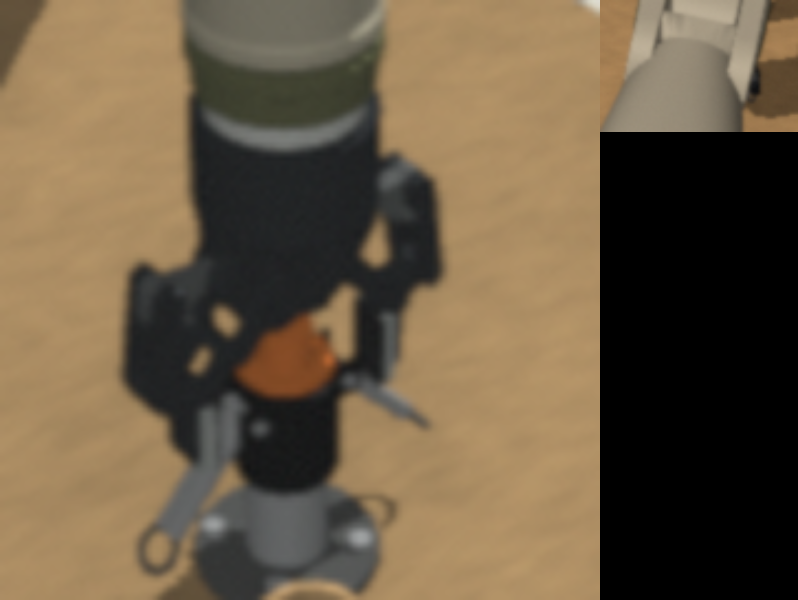

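Request:
servo_tool(
  moves=[
    [0,0,0,0,-0.95],
    [0,0,0,0,-0.9],
    [0,0,0,0,-0.85],
    [0,0,0,0,-0.8],
    [0,0,0,0,-0.75],
    [0,0,0,0,-0.7],
    [0,0,0,0,-0.66],
    [0,0,0,0,-0.63],
    [0,0,0,0,-0.6],
    [0,0,0,0,-0.6],
  ],
)

```text
clock: 23.55
tcp_pos: [0.5933, -0.0445, 0.0702]
orientation: [0.709, -0.001, 0.705, -0.0]
wrist_force: [-0.0, -1.0, 7.1]
finger_gap: 0.0687
```

```bash
python3 v3.py 15
```

```text
t 23.55 tcp [ 0.5933 -0.0445  0.0702] yaw 1.5716 down [ 0.005 -0.002 -1.   ] F [-0.  -1.   7.1] gap 0.0687 j6 -0.21
```

View pics/w15.png

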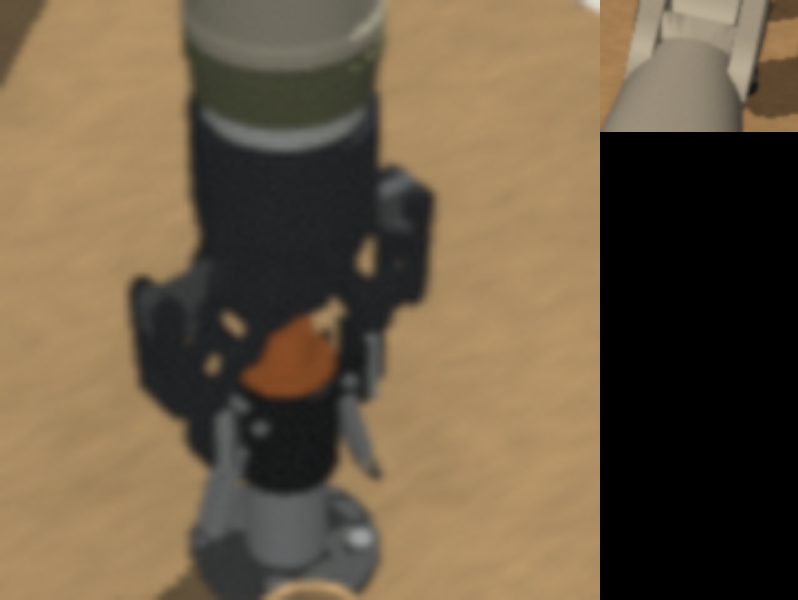

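Request:
servo_tool(
  moves=[
    [0,0,0,0,-0.57],
    [0,0,0,0,-0.54],
    [0,0,0,0,-0.51],
    [0,0,0,0,-0.48],
    [0,0,0,0,-0.45],
    [0,0,0,0,-0.42],
    [0,0,0,0,-0.4],
    [0,0,0,0,-0.4],
    [0,0,0,0,-0.4],
    [0,0,0,0,-0.4],
  ],
)

```text
clock: 24.9
tcp_pos: [0.5933, -0.0446, 0.0711]
orientation: [0.709, -0.001, 0.705, -0.001]
wrist_force: [-1.1, 0.4, 11.8]
finger_gap: 0.0654
```

```bash
python3 v3.py 16
```

```text
t 24.9 tcp [ 0.5933 -0.0446  0.0711] yaw 1.5715 down [ 0.006 -0.002 -1.   ] F [-1.1  0.4 11.8] gap 0.0654 j6 -0.21
```

View pics/w16.png

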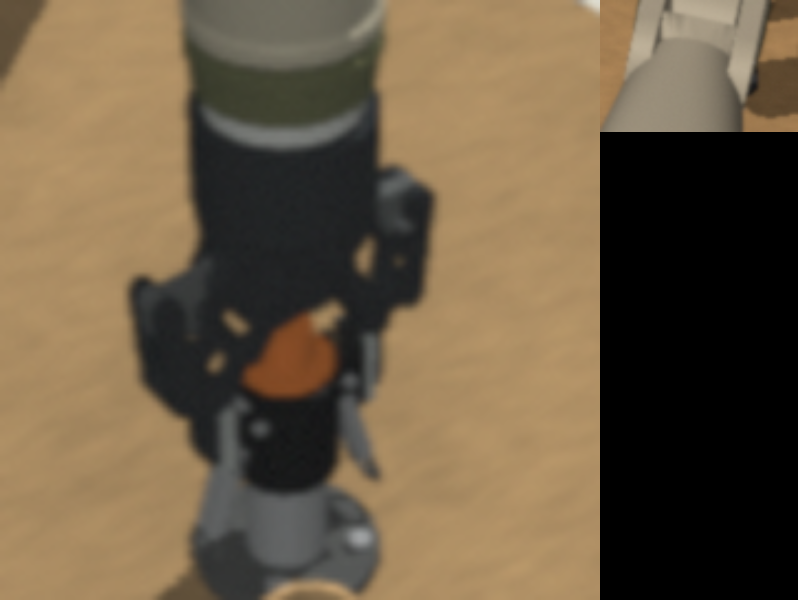

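```bash
cat > v4.py <<'E'
from h import *
import sys
n=sys.argv[1]; x,y=.591,-.044
st(); S=shot('scene','s%s.png'%n)
L=[]
for th,col in ((2.85,(0,255,0)),(2.6,(255,0,255))):
    for sg in (1,-1):
        # width centre line of outer surface
        h=np.array([x,y+sg*.024,.1]); d=np.array([0,sg*np.sin(th),np.cos(th)]); nrm=np.array([0,sg*-np.cos(th),np.sin(th)])
        w=np.array([.007,0,0])
        for e in (w,-w): L.append((np.array([h+e+nrm*.004+d*.01,h+e+nrm*.004+d*.062]),col))
        L.append((np.array([h+d*.082-w,h+d*.082+w]),col))
overlay(S,L,(255,195,80,75),'v.png',8); overlay(S,[],(255,195,80,75),'v0.png',8)
c=np.hstack([cv2.imread('pics/v.png'),cv2.imread('pics/v0.png')]);f=800/c.shape[1];cv2.imwrite('pics/v%s.png'%n,cv2.resize(c,None,fx=f,fy=f,interpolation=cv2.INTER_AREA))
E
python3 v4.py 17
```

```text
t 25.0 tcp [ 0.5933 -0.0446  0.0711] yaw 1.5715 down [ 0.006 -0.002 -1.   ] F [-1.4  0.3 12.7] gap 0.0656 j6 -0.21
```

View pics/v17.png

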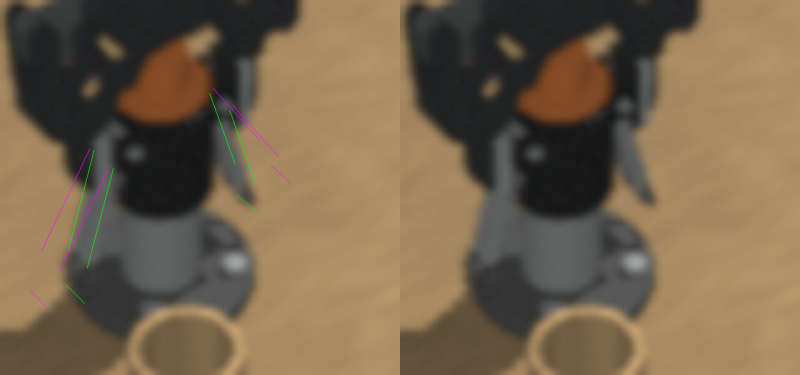

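Request:
servo_tool(
  moves=[
    [0,0.1,0,0,-0.4],
    [0,0.1,0,0,-0.4],
    [0,0,0,0,-0.4],
    [0,0,0,0,-0.4],
    [0,0,0,0,-0.4],
    [0,0,0,0,-0.4],
    [0,0,0,0,-0.4],
    [0,0,0,0,-0.4],
    [0,0,0,0,-0.4],
    [0,0,0,0,-0.4],
  ],
)

```text
clock: 26.3
tcp_pos: [0.5934, -0.0445, 0.0711]
orientation: [0.709, -0.002, 0.705, -0.002]
wrist_force: [-0.7, -6.7, 11.6]
finger_gap: 0.0655
```

Request:
servo_tool(
  moves=[
    [0,-0.1,0,0,-0.4],
    [0,-0.1,0,0,-0.4],
    [0,-0.1,0,0,-0.4],
    [0,-0.1,0,0,-0.4],
    [0,0,0,0,-0.4],
    [0,0,0,0,-0.4],
    [0,0,0,0,-0.4],
    [0,0,0,0,-0.4],
    [0,0,0,0,-0.4],
    [0,0,0,0,-0.4],
  ],
)

```text
clock: 27.55
tcp_pos: [0.5933, -0.0447, 0.0711]
orientation: [0.709, -0.0, 0.705, 0.001]
wrist_force: [-0.3, 6.0, 12.8]
finger_gap: 0.0652
```

Request:
servo_tool(
  moves=[
    [0,0.2,0,0,-0.4],
    [0,0,0,0,-0.7],
    [0,0,0,0,-1],
    [0,0,0,0,-1],
    [0,0,0,0,-1],
    [0,0,0,0,-1],
    [-3,0,0,0,-1],
    [-5,0,0,0,-1],
    [-5,0,0,0,-1],
    [0,0,0,0,-1],
  ],
)

```text
clock: 28.8
tcp_pos: [0.5938, -0.0442, 0.2032]
orientation: [0.71, -0.001, 0.704, -0.0]
wrist_force: [-0.2, -0.2, -0.6]
finger_gap: 0.0856
```

Request:
servo_tool(
  moves=[
    [0,5,0,0,-1],
    [0,5,0,0,-1],
    [0,5,0,0,-1],
    [0,5,0,0,-1],
    [0,0,0,0,-1],
    [0,0,0,0,-1],
    [0,0,0,0,-1],
    [0,0,0,0,-1],
    [0,0,0,0,-1],
    [0,0,0,0,-1],
  ],
)

```text
clock: 30.05
tcp_pos: [0.5909, 0.1559, 0.1984]
orientation: [0.707, -0.0, 0.707, 0.0]
wrist_force: [-0.6, 0.4, 0.3]
finger_gap: 0.0855
```

```bash
python3 v4.py 18; python3 - <<'E'
from h import *
T=shot('top','t18.png');cv2.imwrite('pics/tt18.png',cv2.resize(T['pixels'][150:270,130:440],None,fx=2.5,fy=2.5,interpolation=cv2.INTER_CUBIC))
E
```

```text
t 30.05 tcp [0.5909 0.1559 0.1984] yaw 1.5713 down [ 0.  0. -1.] F [-0.6  0.4  0.3] gap 0.0855 j6 0.13
```

View pics/v18.png

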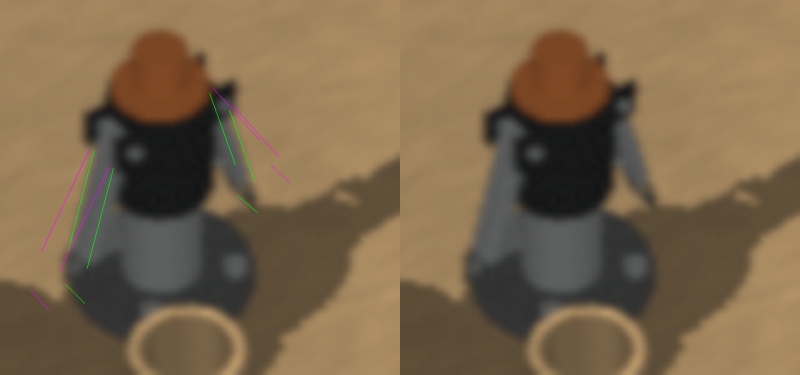

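View pics/tt18.png

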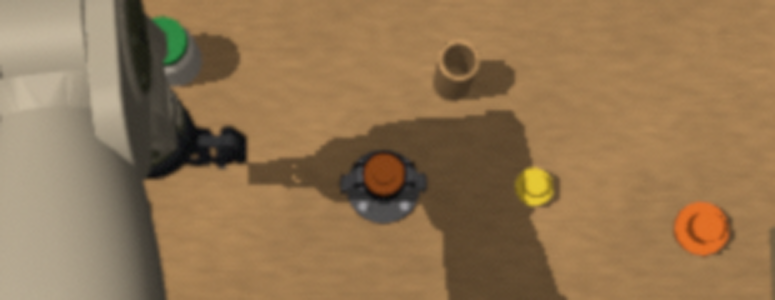

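```bash
python3 - <<'E'
from h import *
S=shot('scene','s19.png')
S0=cv2.imread('pics/s2.png')
for n,(u,v,w,h) in {'tape':(350,165,60,45),'glue':(390,195,45,60),'tube':(270,250,45,70)}.items():
    a=cv2.cvtColor(S0,6).astype(np.float32)[v:v+h,u:u+w];b=cv2.cvtColor(S['pixels'],6).astype(np.float32)[v:v+h,u:u+w]
    print(n,np.abs(a-b).mean().round(1),cv2.phaseCorrelate(a,b))
cv2.imwrite('pics/f19.png',S['pixels'])
print(order.hand_in())
E
```

```text
tape 7.9 ((-0.027829526586330644, 0.5418463546381744), 1.013316937022739)
glue 7.1 ((0.483816181041842, -0.026996851823820833), 0.9822640189418086)
tube 12.4 ((0.4198047400137348, 0.34717957177488046), 0.7275349619947834)
the job is handed in; nothing more can be done
None
```

View pics/f19.png

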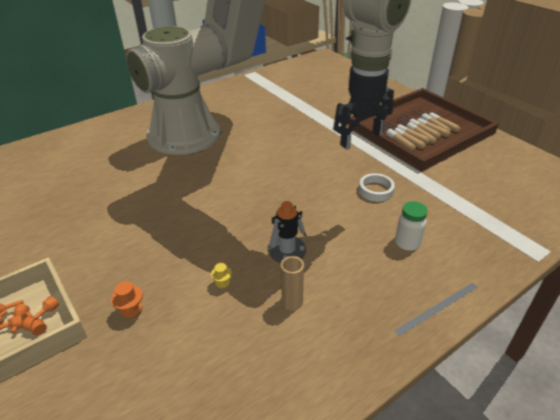

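I set the small orange plug fully down in the coupler, knob up, brought both cam arms down together to their stops, and let go. I handed the job in at about 30 s.

**Plug:** Contact came at a tool height of 0.118 m with about 8 N, against about 0.1175 m expected. The picture shows the flange flat on the rim.

**Cam arms:**
- The open fingers pushed both arms down at once, then closed on them until they stopped.
- The fingers stopped at a gap of 65.5 mm, against about 68 mm expected with both arms home. The gap had already read about 2 mm low on the 24 mm knob.
- Shifting the commanded position 2 mm each way along y only raised the side force to about 6 to 7 N, with no movement.
- After release, both arms line up with the drawn 2.85 rad position in the scene view. I judged that by eye, so a few hundredths of a radian would not show.

**Bystanders:** The tape, glue jar and tube had shifted no more than about half a pixel between the scene pictures from before and after, which I put down to the changed shadows. The yellow and large orange plugs were left alone.

**Measurement disagreements:**
- The two cameras disagreed by about 5 mm on the plug's y position.
- The coupler body looked about 8% narrower than stated.
- The top camera was blocked by the arm over the coupler, so I aligned the plug from the scene view alone.

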